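Load a reagent cassette into the packed, sprung row of a stainer magazine

TASK

Load the red reagent cassette into the magazine, nose first from the open front, so that it stands directly left of the yellow one (on the datum-wall side). Ease its nose into the joint there, let the row give way against the spring follower without jamming, toppling or dragging out any cassette, and press it gently fully home against the back stop, until the sprung retaining lip has come up behind its spine; all five then stand upright, flush and packed. Leave the other things on the worktop where they are.

Things in the scene. Friction and masses are not known exactly. Their poses are not given: they have to be found in the camera images.
- magazine: Open-fronted cassette magazine of grey sheet metal, fixed; its row runs along its own y, cassettes go in along its +x. Origin on the worktop under it. Own frame, mm: flat floor 8 above the worktop, x -82 to 58, y -106 to 88. Four cassettes stand home in it, packed tight rightward from the datum wall (left, +y): centred at y = 69, 43, 17, -9.
- magazine_stop (a point): Foot of the back stop's inner face (magazine x = 58 mm, 46 mm high, across the whole width), on the floor. A cassette fully home touches it with its nose tip: its origin is then at magazine x = 6 mm, its spine at x = -46 mm, level with the other spines.
- magazine_datum (a point): Front foot of the fixed datum wall's inner face (left end of the row, magazine x = -46, y = 82 mm; 51 mm high, back from there to the stop). In front of it the floor is an open apron, 36 mm deep, with the sprung lip. The end wall at the right (inner face at y = -100 mm) is 40 mm high.
- follower (a joint): Black spring-fed follower plate (88 mm long, 51 high) at the right end of the row; it slides along the row and a ribbon spring presses it towards the datum wall with a nearly constant 7 N. Value in m: about 0 with four cassettes packed, grows as it is pushed to the right (magazine -y), 0.026 with five packed, end of travel 0.048.
- lip (a joint): Sprung steel retaining lip along the magazine's mouth, across all the row, 2.5 mm proud of the floor, its back edge 1.5 mm in front of the home spines, sloping down forward over 12 mm. An entering cassette rides it down (under 2 N); it comes up behind the spine once all the row is fully home. Value in m: 0 up, about 0.0025 ridden down.
- cassette_red: Cassette to load: loose rigid box of smooth plastic, white with red lid, red cap and red band; about 0.15 kg. 104 mm long along its x (tapered nose at +x, flat spine at -x), 26 wide (y), 64 high, the round cap (radius 9, at x = 8 mm) 8 higher. Origin: underside, midway between spine and nose tip. Stands upright in front of the sink. Can be gripped across its width.
- cassette_red_tip (a point): Nose tip of the red cassette (its x = 52 mm), 32 mm above its underside. The tip is round, 2 mm radius; from there each side widens at 16 degrees until x = 12 mm, where the full 26 mm width begins.
- cassette_red_rear (a point): Centre of the red cassette's spine (its x = -52 mm), 32 mm above its underside. Spine edges are rounded, 10 mm radius: two packed spines leave a groove 20 mm wide and 10 mm deep at their joint. Fingers that grip only the last 32 mm before the spine clear the row until some 36 mm are left to go. Wedging it in takes up to 20 N, sliding it on 6 to 16 N; the squeeze can hold it nose-down.
- cassette_blue: Cassette like the red one (104 x 26 x 64 mm, about 0.15 kg, same origin and axes), loose, with blue lid, cap and band. Stands in the magazine's row, always first, against the datum wall.
- cassette_green: Cassette like the red one (104 x 26 x 64 mm, about 0.15 kg, same origin and axes), loose, with green lid, cap and band. Stands in the magazine's row.
- cassette_yellow: Cassette like the red one (104 x 26 x 64 mm, about 0.15 kg, same origin and axes), loose, with yellow lid, cap and band. Stands in the magazine's row, but never first at the datum wall: always has another cassette at its left.
- cassette_grey: Cassette like the red one (104 x 26 x 64 mm, about 0.15 kg, same origin and axes), loose, with grey lid, cap and band. Stands in the magazine's row.
- amber_bottle: Brown screw-cap bottle, 45 mm across, 91 high, behind the magazine. A bystander. Origin: centre of its underside.
- dropper_black: Brown dropper bottle with black teat, 30 mm across, 89 high, behind the magazine. A bystander. Origin: centre of its underside.
- dropper_red: Brown dropper bottle with red teat, 30 mm across, 89 high, behind the magazine. A bystander. Origin: centre of its underside.
- coverslips: White flat plastic box of coverslips, 34 x 52 x 16 mm, at the right front. A bystander. Origin: centre of its underside.
- pen: Black and white marker pen, 135 mm long, lying at the worktop's front edge. A bystander. Origin: centre of its underside.
Mind the look-alikes: they are no part of the job. Leave any black look-alike of the cassette_green alone.

How it is judged (in metres and radians):
On the way:
1. the red cassette's nose is at least 30 mm in between the other cassettes, on the magazine's floor, upright (x of cassette_red_tip in the frame of magazine between -0.016 and 0.056 m and z of cassette_red in the frame of magazine below 0.014 m and y of cassette_red in the frame of magazine between -0.04 and 0.062 m and angle between cassette_red's own z axis and vertical below 0.12 rad), for 0.1 s.
At the end, for the whole second after the job is handed in: Red cassette at rest, upright and square (0.06 rad) on the magazine floor, home with the lip up behind its spine (within 1.5 mm), directly left of yellow (centres 23.5 to 29.5 mm apart); the other four upright, on the floor, home within 4 mm; follower on the row of five (22 to 30.5 mm) (x of cassette_red in the frame of magazine between 0.0035 and 0.009 m and z of cassette_red in the frame of magazine between 0.005 and 0.0115 m and x of cassette_red_tip in the frame of magazine above 0.05 m and angle between the x axis of cassette_red and the x axis of magazine, either way round below 0.06 rad and angle between each of cassette_red, cassette_blue, cassette_green, cassette_yellow, cassette_grey's own z axis and vertical below 0.06 rad and linear speed of cassette_red below 0.01 m/s and y of cassette_red in the frame of cassette_yellow between 0.0235 and 0.0295 m and value of joint follower between 0.022 and 0.0305 m and value of joint lip below 0.0012 m and x of cassette_blue in the frame of magazine between 0.002 and 0.009 m and z of each of cassette_blue, cassette_green, cassette_yellow, cassette_grey in the frame of magazine below 0.0115 m and x of cassette_green in the frame of magazine between 0.002 and 0.009 m and x of cassette_yellow in the frame of magazine between 0.002 and 0.009 m and x of cassette_grey in the frame of magazine between 0.002 and 0.009 m); the robot touches nothing.
It fails at once if the red cassette is jammed hard (over 40 N) against a cassette of the row (contact force between cassette_red and cassette_blue above 40 N or contact force between cassette_red and cassette_green above 40 N or contact force between cassette_red and cassette_yellow above 40 N or contact force between cassette_red and cassette_grey above 40 N).
It fails at once if a cassette is rammed (over 40 N) against the magazine (contact force between any of cassette_blue, cassette_green, cassette_yellow, cassette_grey, cassette_red and magazine above 40 N).
It fails at once if the robot presses on a standing cassette of the row with over 25 N (contact force between the arm and cassette_blue above 25 N or contact force between the arm and cassette_green above 25 N or contact force between the arm and cassette_yellow above 25 N or contact force between the arm and cassette_grey above 25 N).
It fails at once if a cassette of the row is toppled, lifted or dragged out (angle between any of cassette_blue, cassette_green, cassette_yellow, cassette_grey's own z axis and vertical above 0.15 rad or z of any of cassette_blue, cassette_green, cassette_yellow, cassette_grey in the frame of magazine above 0.02 m or x of any of cassette_blue, cassette_green, cassette_yellow, cassette_grey in the frame of magazine below -0.014 m).
It fails at once if a bystander is moved by more than 30 mm (distance of any of amber_bottle, dropper_black, dropper_red, coverslips, pen from where it was at the start of the episode above 0.03 m).
It also fails if it takes over 72 s, if anything falls off the work surface, if the arm or the gripper's body presses on something with over 40 N, if the wrist force passes 120 N, or if a joint passes its speed limit or range.

ROBOT

A 6-joint arm with a two-finger parallel gripper is mounted at the origin on a cart in front of the work surface, level with it; the furniture and walls round the work are solid. World frame = base frame: x ahead of the robot, y to its left, z up, the work surface at z = 0. Lengths are in m, angles in degrees, forces in N, time in s.
With the tool pointing down it reaches from about 0.4 to 0.825 m from the base axis. Payload 7 kg.
Tool frame: the origin (TCP) lies midway between the tips of the shut fingers; the grasp point (between the pads) lies 19 mm behind it; z points along the fingers, y is the line along which they close (so a half turn about z gives the same grasp; the last joint's range is limited). The gripper opens to 88 mm and grips with 3 to 60 N. Pads are 19 mm wide; open, the fingers measure 130 mm over their backs; the gripper's body (78 mm by 193 mm) begins 47 mm behind the grasp point.
Start: joints at [-54.081, 20.546, 0.682, 0, -70.136, -16.507], TCP at [0.224, -0.637, 0.227] pointing down, gripper open.
Joint ranges: [-176.03, 176.03], [-82.01, 121.73], [-58.28, 71.71], [-173.87, 95.51], [-174.79, -0.11], [-173.66, 173.66]. Speed limits (degrees/s): [136.94, 136.94, 172.46, 180, 180, 180].

INTERFACE

Orientations are given as [roll, pitch, yaw] about the fixed x, y, z axes, in that order (R = Rz(yaw) Ry(pitch) Rx(roll)).
In Python, from plant import ctrl gives the robot as it stands. The module is installed in compiled form; this text tells all that it offers.
- The arm moves only by the tool send_rows, never from a script. Its argument "plan" is a list that holds one entry, the list of rows, each a list of 6 numbers: the shift along the tool's x, y, z in cm, then the turn, a rotation vector about the tool's x, y, z in degrees. A call has 1 to 8 rows; each row is the pose to reach, as a shift and turn from the pose commanded when the call began, along the tool's axes at that moment; what a row does not reach only later rows make up. A row lasts 1/12 s, in which the tool goes at most 41.7 mm and 7.16 degrees, less where a joint would pass 70% of its speed; a pose out of reach is approached as far as the arm can. A call with a gripper value outside its range is refused whole. "fingers" is the opening, from 0 (shut) to 1 (fully open), set as the call begins (left out, the last holds). The fingers move at their own pace and stop on an object; the grip force is fixed at half the most. Time passes only in rows, so rows that repeat a pose let the fingers close. It gives the time, the measured TCP pose, the force, the opening and the grip force at its end, in the units of the state.
- ctrl.get_obs(): the state, without advancing time (a new reading comes with each control period).
- ctrl.snapshot(name): name is "side" or "top" or "wrist"; returns a dict with "img" (480x640x3 uint8, red, green, blue), "K" (3x3 intrinsics, pixels), "pose" (4x4, takes a point from camera to world coordinates). Camera axes: x right, y down, z forward; pixel columns grow to the right and rows downward; lengths in m; the calibration is good to about 2 mm. A picture is of the moment at which its call begins. There is no depth.
- ctrl.close_job(): hands the job in; it is judged then, once.
The state is a dict: "clock": time; "joint_pos": joint angles; "qvel": joint speeds; "tau": joint torques, N m; "tool_pos": TCP position; "orientation": TCP orientation; "force": force on the tool from outside, world axes, zero at the start; "moment": the same for the moment, N m; "opening": finger opening in m; "gripper_force": force on a finger pad.
Only numpy, scipy, OpenCV 4.12 (cv2) and the standard library are available. Lean on these libraries where they do the work, as an engineer would, in place of code of your own. Each camera call takes 0.05 s, during which the arm holds its last target. There are 200 camera calls.

## Working session

There is one attempt and no reset: what is moved stays moved. The work goes in short steps, Python scripts to look and compute and a tool call to move; the robot and the scene stay as the last step left them, time stands still between calls to the robot, and variables do not carry over. Pictures are saved under pics/ and viewed, at most 10 in all, crops included, and the job is handed in when it is done.

Besides the shell and the picture viewer there is one more tool, called after "Request:" as name([rows], argument=value, ...), one row to a line, values as JSON. send_rows: Moves the arm, as the interface text tells. Its arguments: {"type":"object","properties":{"plan":{"type":"array","items":{"type":"array","items":{"type":"array","items":{"type":"number"}}}},"fingers":{"type":"number"}},"required":["plan"]}

```bash
mkdir -p pics; python3 - <<'E'
from plant import ctrl
import cv2,numpy as np
for n in ("side","top"):
    s=ctrl.snapshot(n); cv2.imwrite(f"pics/{n}0.png",s["img"][:,:,::-1]); print(n,s["K"].round(1).tolist(),s["pose"].round(4).tolist())
print(ctrl.get_obs())
E
```

```text
side [[555.9, 0.0, 315.3], [0.0, 555.9, 239.7], [0.0, 0.0, 1.0]] [[-0.8818, -0.2601, 0.3934, 0.1087], [-0.4716, 0.4811, -0.739, 0.6573], [0.003, -0.8372, -0.5469, 0.649], [0.0, 0.0, 0.0, 1.0]]
top [[599.7, 0.0, 329.7], [0.0, 599.7, 222.3], [0.0, 0.0, 1.0]] [[-0.0363, -0.9759, 0.2154, 0.2651], [-0.9993, 0.0368, -0.0017, -0.1744], [-0.0062, -0.2153, -0.9765, 1.3153], [0.0, 0.0, 0.0, 1.0]]
{'clock': 0.1, 'joint_pos': array([-5.40819152e+01,  2.05865068e+01,  6.38938921e-01, -1.71198660e-02,
       -7.01338190e+01, -1.65069877e+01]), 'qvel': array([-0.09138645, -0.05255428,  0.11683434,  0.06395374,  0.0177657 ,
       -0.01670616]), 'tau': array([ 4.80056369e-04, -5.84162521e+01,  2.93751007e+01,  7.01547280e+00,
        1.02054072e-02, -5.66768222e-05]), 'tool_pos': array([ 0.22416614, -0.63623993,  0.22572696]), 'orientation': array([ 1.79917394e+02, -7.69536177e-03, -1.60594727e+02]), 'force': array([-0.49579461,  0.7310907 , -0.27007335]), 'moment': array([ 0.00507022, -0.01191454,  0.03285441]), 'gripper_force': 0.0, 'opening': 0.0876999755499344}
```

View pics/top0.png

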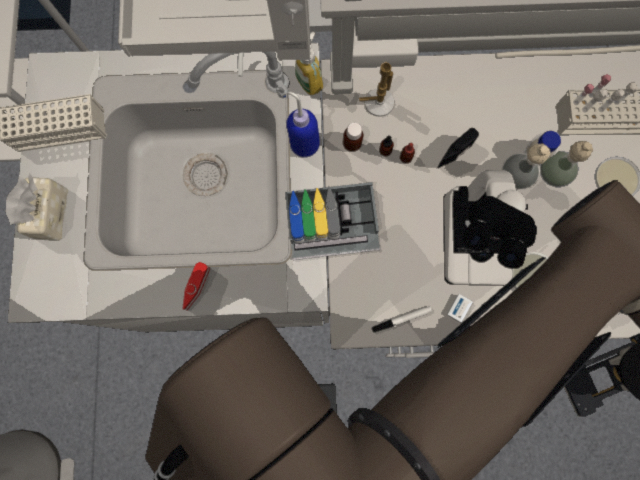

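View pics/side0.png

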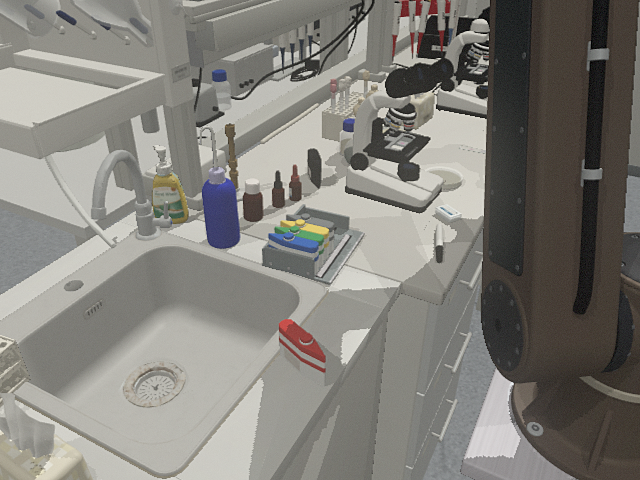

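The top view shows the red cassette at about (195,286). The row from left to right is blue (296,214), green (308,213), yellow (320,212) and grey (333,212). The black look-alike is at (458,147), outside the row. So the joint I want is green|yellow. I'll confirm this in one enlarged crop.

```bash
python3 - <<'E'
import cv2,numpy as np
im=cv2.imread("pics/top0.png")
a=cv2.resize(im[175:325,170:390],None,fx=3.6,fy=3.6,interpolation=cv2.INTER_CUBIC); cv2.imwrite("pics/crop1.png",a)
E
```

```text
(no output)
```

View pics/crop1.png

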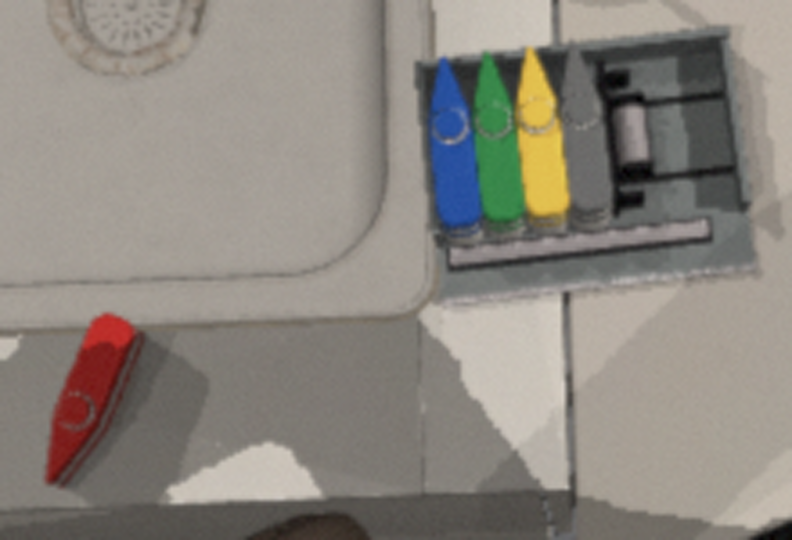

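The crop confirms it: green is at crop (500,140) and yellow at (545,135), with yellow's left neighbour being green. The red cassette lies with its spine at (112,318) and its nose at (52,483), so the nose points towards the robot. Next I'll measure.

```bash
cat >h.py <<'E'
import cv2,numpy as np
from plant import ctrl
def ray(s,uv,z):
    uv=np.atleast_2d(np.array(uv,float)); K,P=s["K"],s["pose"]
    d=np.c_[uv,np.ones(len(uv))]@np.linalg.inv(K).T@P[:3,:3].T; o=P[:3,3]
    return (o+d*((z-o[2])/d[:,2])[:,None])[:,:2]
HUE={"red":[(0,8),(172,180)],"blue":[(100,125)],"green":[(50,85)],"yellow":[(18,35)]}
def blob(img,col,box=None,smin=130,vmin=40):
    h=cv2.cvtColor(img,cv2.COLOR_RGB2HSV); m=np.zeros(h.shape[:2],np.uint8)
    for a,b in HUE[col]: m|=cv2.inRange(h,(a,smin,vmin),(b,255,255))
    if box: k=np.zeros_like(m); u0,v0,u1,v1=box; k[v0:v1,u0:u1]=1; m*=k
    c=max(cv2.findContours(m,cv2.RETR_EXTERNAL,cv2.CHAIN_APPROX_NONE)[0],key=cv2.contourArea)
    return c[:,0,:].astype(float)
def lid(s,col,z,guess,box=None,**k):
    """outline on plane z -> axis heading (deg), tip, spine mid; guess = rough nose heading (deg)"""
    p=ray(s,blob(s["img"],col,box,**k),z); g=np.deg2rad(guess); ax=np.array([np.cos(g),np.sin(g)])
    c=p.mean(0)
    for _ in range(3):   # axis from flanks of the parallel part
        t=(p-c)@ax; n=np.array([-ax[1],ax[0]]); w=(p-c)@n; t0=t.min()
        mids=[];
        for a in np.arange(.014,.058,.004):
            q=w[(t>t0+a)&(t<t0+a+.004)]
            if len(q)>1: mids.append((t0+a+.002,q.max()/2+q.min()/2,np.ptp(q)))
        m=np.array(mids); f=np.polyfit(m[:,0],m[:,1],1); ax=ax+f[0]*n; ax/=np.linalg.norm(ax)
    n=np.array([-ax[1],ax[0]]); t=(p-c)@ax; off=np.polyval(np.polyfit(m[:,0],m[:,1],1),0)
    sp=c+ax*t.min()+n*off; tip=c+ax*t.max()+n*off
    return np.degrees(np.arctan2(ax[1],ax[0])),tip,sp,np.ptp(t)*1e3,m[:,2].mean()*1e3
E
python3 - <<'E'
from h import *
np.set_printoptions(precision=4,suppress=True)
s=ctrl.snapshot("top")
print("red",*lid(s,"red",.064,160,(170,250,215,320)))
for c in("blue","green","yellow"): print(c,*lid(s,c,.072,5,(285,180,345,245)))
E
```

```text
red 158.1090675428507 [0.3701 0.1327] [0.464  0.0949] 101.21951569869353 25.72402905383731
blue 11.241200080520024 [ 0.5648 -0.1   ] [ 0.5096 -0.111 ] 56.26108963624419 22.24519199885587
green 11.465470513120751 [ 0.5654 -0.1251] [ 0.5128 -0.1358] 53.68431113468294 19.82511158571824
yellow 4.723232877942876 [ 0.6139 -0.1513] [ 0.5133 -0.1597] 100.90936037592787 24.475526910590094
```

```bash
cat >>h.py <<'E'
from scipy.spatial.transform import Rotation as R
def row(pos,yaw,frm=None):
    """row (cm, deg) from the measured (or given pos,R) pose to a tool-down pose"""
    o=ctrl.get_obs(); A=R.from_euler("xyz",o["orientation"],degrees=True); p=o["tool_pos"]
    if frm: p,A=np.array(frm[0]),R.from_euler("xyz",[180,0,frm[1]],degrees=True)
    B=R.from_euler("xyz",[180,0,yaw],degrees=True)
    return np.r_[A.inv().apply(np.array(pos)-p)*100,(A.inv()*B).as_rotvec(degrees=True)].round(2)
E
python3 -c "
from h import *
f=([.224,-.637,.227],-160.59)
print(row([.31,-.33,.28],-175.3,f))
print(row([.43,-.16,.28],-175.3,([.31,-.33,.28],-175.3)))"
```

```text
[-18.31  26.1   -5.3    0.    -0.    14.71]
[-13.35  15.96   0.     0.     0.     0.  ]
```

Request:
send_rows([
  [[-2.3, 3.3, -0.7, 0, 0, 1.8], [-4.6, 6.5, -1.4, 0, 0, 3.7], [-6.9, 9.8, -2.1, 0, 0, 5.5], [-9.2, 13.05, -2.8, 0, 0, 7.3], [-11.5, 16.3, -3.5, 0, 0, 9.2], [-13.8, 19.6, -4.2, 0, 0, 11], [-16.1, 22.9, -4.9, 0, 0, 12.9], [-18.3, 26.1, -5.3, 0, 0, 14.7]],
])

```text
clock: 0.82
tool_pos: [0.3102, -0.3279, 0.2802]
orientation: [-180.0, 0.0, -175.4]
force: [1.7, -0.0, 1.2]
opening: 0.0877
gripper_force: 0.0
```

Request:
send_rows([
  [[-2.2, 2.6, 0, 0, 0, 0], [-4.4, 5.3, 0, 0, 0, 0], [-6.7, 8, 0, 0, 0, 0], [-8.9, 10.6, 0, 0, 0, 0], [-11.1, 13.3, 0, 0, 0, 0], [-13.35, 16, 0, 0, 0, 0], [-13.35, 16, 0, 0, 0, 0], [-13.35, 16, 0, 0, 0, 0]],
])

```text
clock: 1.48
tool_pos: [0.4307, -0.1577, 0.2792]
orientation: [180.0, -0.0, -175.1]
force: [0.1, -0.5, 0.3]
opening: 0.0874
gripper_force: 0.0
```

```bash
python3 - <<'E'
from h import *
np.set_printoptions(precision=4,suppress=True)
s=ctrl.snapshot("wrist"); cv2.imwrite("pics/w1.png",s["img"][:,:,::-1]); print(s["K"],s["pose"]); o=ctrl.get_obs(); print(o["tool_pos"],o["orientation"],o["joint_pos"],o["clock"])
E
```

```text
[[335.7864   0.     318.9669]
 [  0.     335.7864 240.0167]
 [  0.       0.       1.    ]] [[-0.0853  0.9571  0.2768  0.3555]
 [ 0.9964  0.0818  0.0242 -0.1636]
 [ 0.0005  0.2778 -0.9606  0.4377]
 [ 0.      0.      0.      1.    ]]
[ 0.4301 -0.1586  0.2793] [ 179.9947   -0.0431 -175.1779] [  4.4905  -2.3327 -20.2408  -0.0053 -72.1351 -89.6668] 1.5333
```

View pics/w1.png

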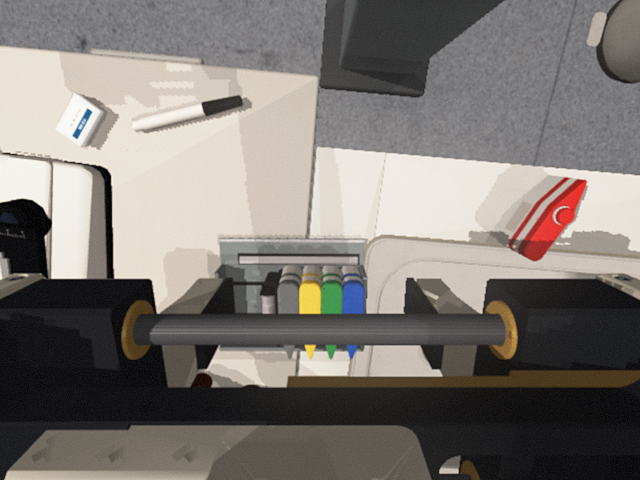

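The wrist view shows the row with grey (289,290), yellow (310,290), green (331,290) and blue (352,290), partly behind the gripper bar. Red is at about (547,220). I'll move forward and down for a clearer look at the row.

Request:
send_rows([
  [[-3, 0, 1.5, 0, 0, 0], [-6, 0, 3, 0, 0, 0], [-9, 0, 5, 0, 0, 0], [-12, 0, 7, 0, 0, 0], [-12, 0, 7, 0, 0, 0], [-12, 0, 7, 0, 0, 0], [-12, 0, 7, 0, 0, 0]],
])

```text
clock: 2.12
tool_pos: [0.5489, -0.1504, 0.2094]
orientation: [-180.0, -0.1, -175.4]
force: [0.2, -0.1, 0.6]
opening: 0.0876
gripper_force: 0.0
```

```bash
python3 - <<'E'
from h import *
np.set_printoptions(precision=4,suppress=True)
s=ctrl.snapshot("wrist"); np.savez("w2.npz",**s); cv2.imwrite("pics/w2.png",s["img"][:,:,::-1]); o=ctrl.get_obs(); print(o["tool_pos"],o["orientation"],o["clock"])
E
```

```text
[ 0.549  -0.1503  0.2102] [-179.9878    0.0297 -175.3498] 2.1667
```

View pics/w2.png

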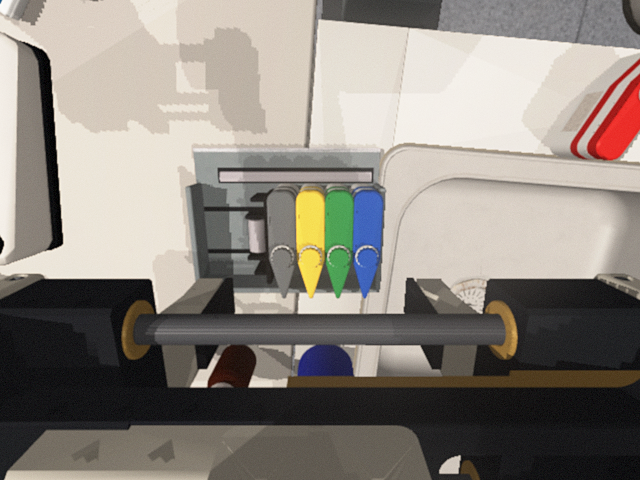

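A clear view: grey (283,240), yellow (311,240), green (339,240) and blue (367,240), with the lip strip at (295,175) and noses at row 295. I'll measure the row here.

```bash
python3 - <<'E'
from h import *
np.set_printoptions(precision=4,suppress=True)
s=dict(np.load("w2.npz"))
t=None
for c in("blue","green","yellow"):
    r=lid(s,c,.072,5,(260,180,390,305),smin=90); print(c,*r)
    b=blob(s["img"],c,(260,180,390,305),smin=90); print("  px",b.min(0),b.max(0))
# column transitions in rows 200-235: right edge of yellow, left edge of green
h=cv2.cvtColor(s["img"],cv2.COLOR_RGB2HSV)
E_=[]
for v in range(200,240,4):
    y=np.where((h[v,260:390,0]>18)&(h[v,260:390,0]<35)&(h[v,260:390,1]>90))[0]+260
    g=np.where((h[v,260:390,0]>50)&(h[v,260:390,0]<85)&(h[v,260:390,1]>90))[0]+260
    E_.append(((y.max()+g.min())/2,v))
j=ray(s,E_,.072); f=np.polyfit(j[:,0],j[:,1],1); print("joint heading",np.degrees(np.arctan(f[0])),"y at x=.51",np.polyval(f,.51), j[0],j[-1])
# magazine corners on picture: apron front edge ends, z .008
print(ray(s,[(194,153),(380,152)],.008))
E
```

```text
blue 4.646778719652251 [ 0.6124 -0.1006] [ 0.5098 -0.109 ] 102.97163745088982 25.22773217737055
  px [353. 190.] [382. 297.]
green 4.726428379712968 [ 0.6145 -0.1265] [ 0.5119 -0.1349] 102.9778075105942 24.661876234506995
  px [325. 190.] [353. 297.]
yellow 4.9002741962734255 [ 0.6166 -0.1522] [ 0.5105 -0.1613] 106.47680469201504 25.653825603184753
  px [295. 186.] [324. 297.]
joint heading 4.723661092335745 y at x=.51 -0.14786640710338908 [ 0.5217 -0.147 ] [ 0.5547 -0.1442]
[[ 0.4941 -0.2843]
 [ 0.4775 -0.092 ]]
```

```bash
python3 -c "
from h import *
P=[([.549,-.151,.2102],-175.3),([.47,-.03,.22],-124.3),([.43,.07,.21],-73.3),([.422,.112,.20],-21.9)]
for a,b in zip(P,P[1:]): print(row(*b,a))"
```

```text
[  6.88  12.71  -0.98   0.     0.   -51.  ]
[ -6.01   8.94   1.     0.     0.   -51.  ]
[ -4.25  -0.44   1.    -0.     0.   -51.4 ]
```

Request:
send_rows([
  [[0.9, 1.6, -1, 0, 0, -6.4], [1.8, 3.2, -1, 0, 0, -12.8], [2.6, 4.8, -1, 0, 0, -19.2], [3.5, 6.4, -1, 0, 0, -25.6], [4.4, 8, -1, 0, 0, -32], [5.2, 9.6, -1, 0, 0, -38.4], [6.1, 11.2, -1, 0, 0, -44.8], [6.9, 12.7, -1, 0, 0, -51]],
])

```text
clock: 2.83
tool_pos: [0.4694, -0.0284, 0.2212]
orientation: [-179.9, 0.2, -124.0]
force: [0.1, 0.4, -0.4]
opening: 0.0876
gripper_force: 0.0
```

Request:
send_rows([
  [[-0.8, 1.1, 0.1, 0, 0, -6.4], [-1.5, 2.2, 0.3, 0, 0, -12.8], [-2.3, 3.4, 0.4, 0, 0, -19.2], [-3, 4.5, 0.5, 0, 0, -25.6], [-3.8, 5.6, 0.6, 0, 0, -32], [-4.5, 6.7, 0.8, 0, 0, -38.4], [-5.3, 7.8, 0.9, 0, 0, -44.8], [-6, 8.9, 1, 0, 0, -51]],
])

```text
clock: 3.5
tool_pos: [0.4302, 0.0713, 0.211]
orientation: [-179.8, 0.1, -73.0]
force: [-0.4, -1.2, 0.1]
opening: 0.0877
gripper_force: 0.0
```

Request:
send_rows([
  [[-0.6, -0.1, 0.1, 0, 0, -6.8], [-1.2, -0.1, 0.3, 0, 0, -13.6], [-1.8, -0.2, 0.4, 0, 0, -20.4], [-2.4, -0.2, 0.5, 0, 0, -27.2], [-3, -0.3, 0.6, 0, 0, -34], [-3.6, -0.4, 0.8, 0, 0, -40.8], [-4.2, -0.4, 1, 0, 0, -47.6], [-4.3, -0.4, 1, 0, 0, -51.4]],
])

```text
clock: 4.17
tool_pos: [0.4218, 0.1135, 0.2008]
orientation: [-179.8, -0.1, -21.5]
force: [0.0, -0.5, -0.6]
opening: 0.0881
gripper_force: 0.0
```

Request:
send_rows([
  [[0, 0, 0, 0, 0, 0], [0, 0, 0, 0, 0, 0]],
])

```text
clock: 4.33
tool_pos: [0.4221, 0.1132, 0.2007]
orientation: [-179.9, -0.1, -22.0]
force: [-0.3, 0.0, 0.9]
opening: 0.087
gripper_force: 0.0
```

```bash
python3 - <<'E'
from h import *
np.set_printoptions(precision=4,suppress=True)
s=ctrl.snapshot("wrist"); np.savez("w3.npz",**s); cv2.imwrite("pics/w3.png",s["img"][:,:,::-1]); o=ctrl.get_obs(); print(o["tool_pos"],o["orientation"],o["joint_pos"],o["clock"])
print(*lid(s,"red",.064,158,None)); print(*lid(ctrl.snapshot("top"),"red",.064,158,(170,250,215,320)))
E
```

```text
[0.4221 0.1132 0.2006] [-179.8894   -0.0624  -22.0556] [ 41.0481  -1.4599 -30.0172   0.0064 -61.3158  26.8933] 4.3833
157.1700631592252 [0.3709 0.134 ] [0.4659 0.094 ] 103.13334236314662 24.72428209240295
161.82164930203845 [0.3701 0.1325] [0.3866 0.1271] 17.36592954591369 4.676951700222686h.py:24: RankWarning: Polyfit may be poorly conditioned
  m=np.array(mids); f=np.polyfit(m[:,0],m[:,1],1); ax=ax+f[0]*n; ax/=np.linalg.norm(ax)
h.py:24: RankWarning: Polyfit may be poorly conditioned
  m=np.array(mids); f=np.polyfit(m[:,0],m[:,1],1); ax=ax+f[0]*n; ax/=np.linalg.norm(ax)
h.py:24: RankWarning: Polyfit may be poorly conditioned
  m=np.array(mids); f=np.polyfit(m[:,0],m[:,1],1); ax=ax+f[0]*n; ax/=np.linalg.norm(ax)
h.py:25: RankWarning: Polyfit may be poorly conditioned
  n=np.array([-ax[1],ax[0]]); t=(p-c)@ax; off=np.polyval(np.polyfit(m[:,0],m[:,1],1),0)
```

View pics/w3.png

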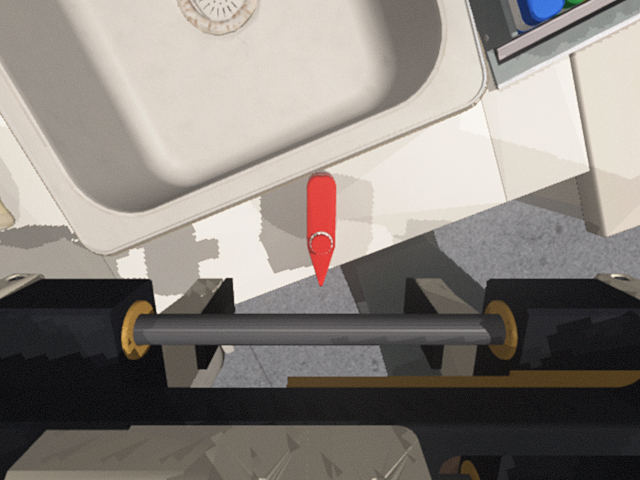

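The wrist view shows red's lid from spine (321,174) to nose (321,285). It is aligned with the tool, and both views agree within 2 mm, so I'll grip it 21 mm from the spine.

```bash
python3 -c "
from h import *
print(row([.4455,.1027,.016],-22.8))"
```

```text
[ 2.54  0.13 18.43 -0.09 -0.05  0.76]
```

Request:
send_rows([
  [[1.3, 0.1, 0, 0, 0, 0.4], [2.5, 0.1, 2.5, 0, 0, 0.8], [2.5, 0.1, 6, 0, 0, 0.8], [2.5, 0.1, 9.5, 0, 0, 0.8], [2.5, 0.1, 12.5, 0, 0, 0.8], [2.5, 0.1, 15, 0, 0, 0.8], [2.5, 0.1, 17, 0, 0, 0.8], [2.5, 0.1, 18.4, 0, 0, 0.8]],
])

```text
clock: 5.1
tool_pos: [0.4443, 0.1025, 0.0139]
orientation: [179.9, 0.1, -22.8]
force: [-0.4, -0.2, 0.1]
opening: 0.0876
gripper_force: 0.0
```

Request:
send_rows([
  [[0, 0, 0, 0, 0, 0], [0, 0, 0, 0, 0, 0], [0, 0, 0, 0, 0, 0], [0, 0, 0, 0, 0, 0], [0, 0, 0, 0, 0, 0], [0, 0, 0, 0, 0, 0], [0, 0, 0, 0, 0, 0], [0, 0, 0, 0, 0, 0]],
], fingers=0.0)

```text
clock: 5.77
tool_pos: [0.4452, 0.1035, 0.0159]
orientation: [-180.0, -0.0, -22.7]
force: [-0.5, 0.2, -0.5]
opening: 0.0397
gripper_force: 0.0
```

Request:
send_rows([
  [[0, 0, -0.5, 0, 0, 0], [0, 0, -2, 0, 0, 0], [0, 0, -4, 0, 0, 0], [0, 0, -6, 0, 0, 0], [0, 0, -6, 0, 0, 0], [0, 0, -6, 0, 0, 0]],
])

```text
clock: 6.27
tool_pos: [0.4456, 0.1038, 0.0767]
orientation: [-179.9, -0.1, -22.7]
force: [-0.2, -0.0, -1.6]
opening: 0.0256
gripper_force: 30.0
```

```bash
python3 - <<'E'
from h import *
np.set_printoptions(precision=4,suppress=True)
o=ctrl.get_obs(); print(o["tool_pos"],o["orientation"],o["joint_pos"],o["opening"],o["gripper_force"],o["clock"])
s=ctrl.snapshot("side"); np.savez("s4.npz",**s); cv2.imwrite("pics/s4.png",cv2.resize(s["img"][220:400,200:420,::-1],None,fx=3,fy=3))
E
```

```text
[0.4456 0.1038 0.0767] [-179.8591   -0.0764  -22.6908] [ 37.8987   9.2601 -37.5079  -0.0038 -43.0719  29.4134] 0.025578578607981812 29.998813569545746 6.2667
```

View pics/s4.png

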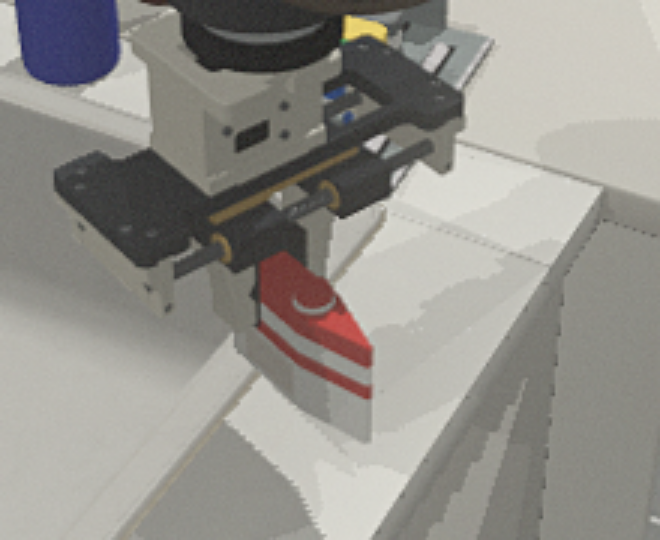

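The side view shows red held upright, nose tip top edge at about (323.7,335) and bottom at (323.7,366.7). The fingers were still closing when the lift began, so I'll check the grip height.

```bash
python3 - <<'E'
from h import *
np.set_printoptions(precision=4,suppress=True)
s=dict(np.load("s4.npz"))
for v in(335,366.7):
  for z in np.arange(.02,.13,.01): print(v,z.round(3),ray(s,(323.7,v),z)[0]) if .35<ray(s,(323.7,v),z)[0][0]<.39 else 0
w=ctrl.snapshot("wrist")
for z in(.1,.11,.125): print(z,*lid(w,"red",z,158,None))
b=blob(w["img"],"red"); print(b.min(0),b.max(0))
E
```

```text
335 0.07 [0.39   0.1007]
335 0.08 [0.3851 0.1103]
335 0.09 [0.3803 0.12  ]
335 0.1 [0.3754 0.1296]
335 0.11 [0.3705 0.1392]
335 0.12 [0.3657 0.1488]
366.7 0.02 [0.3819 0.1151]
366.7 0.03 [0.3775 0.1238]
366.7 0.04 [0.3732 0.1324]
366.7 0.05 [0.3688 0.141 ]
366.7 0.06 [0.3645 0.1496]
366.7 0.07 [0.3602 0.1582]
366.7 0.08 [0.3558 0.1669]
366.7 0.09 [0.3515 0.1755]
0.1 157.31533423728365 [0.4468 0.103 ] [0.4685 0.0939] 23.573634298166365 26.498113862002782
0.11 157.29040932437357 [0.4517 0.1009] [0.4719 0.0925] 21.824512889756882 24.538691940568153
0.125 157.75352127467792 [0.4591 0.0978] [0.477  0.0905] 19.284530909669485 21.630678755127796
[289. 263.] [349. 313.]
```

Request:
send_rows([
  [[0, 0, 1.5, 0, 0, 0], [0, 0, 3, 0, 0, 0], [0, 0, 3.6, 0, 0, 0], [0, 0, 3.9, 0, 0, 0], [0, 0, 4, 0, 0, 0], [0, 0, 4.1, 0, 0, 0], [0, 0, 4.1, 0, 0, 0]],
])

```text
clock: 6.95
tool_pos: [0.4442, 0.1024, 0.0355]
orientation: [179.8, 0.0, -22.6]
force: [-7.1, -3.4, 19.3]
opening: 0.0257
gripper_force: 30.0
```

Request:
send_rows([
  [[0, 0, -0.1, 0, 0, 0], [0, 0, -0.1, 0, 0, 0], [0, 0, -0.1, 0, 0, 0], [0, 0, -0.1, 0, 0, 0], [0, 0, 0.5, 0, 0, 0], [0, 0, 1.3, 0, 0, 0], [0, 0, 1.9, 0, 0, 0], [0, 0, 1.9, 0, 0, 0]],
], fingers=0.55)

```text
clock: 7.62
tool_pos: [0.444, 0.1026, 0.0138]
orientation: [179.9, 0.1, -22.7]
force: [-0.2, -0.4, 0.9]
opening: 0.0483
gripper_force: 0.0
```

```bash
python3 - <<'E'
from h import *
np.set_printoptions(precision=4,suppress=True)
s=ctrl.snapshot("side"); cv2.imwrite("pics/s5.png",cv2.resize(s["img"][220:400,200:420,::-1],None,fx=3,fy=3))
w=ctrl.snapshot("wrist"); print(*lid(w,"red",.064,158,None))
o=ctrl.get_obs(); print(o["tool_pos"],o["orientation"],o["opening"],o["force"])
E
```

```text
Traceback (most recent call last):
  File "h.py", line 24, in lid
    m=np.array(mids); f=np.polyfit(m[:,0],m[:,1],1); ax=ax+f[0]*n; ax/=np.linalg.norm(ax)
                                   ~^^^^^
IndexError: too many indices for array: array is 1-dimensional, but 2 were indexed
```

View pics/s5.png

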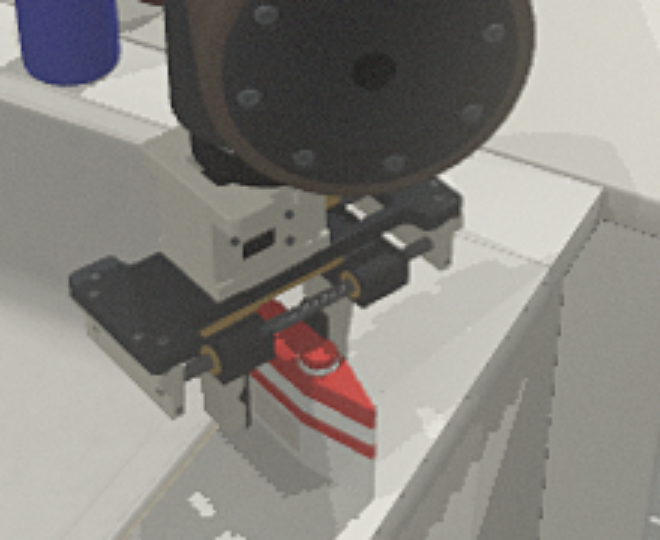

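Red stands upright again with its tip top at side pixel (325.3,356). Closing fully now.

Request:
send_rows([
  [[0, 0, -0.2, 0, 0, 0], [0, 0, -0.2, 0, 0, 0], [0, 0, -0.2, 0, 0, 0], [0, 0, -0.2, 0, 0, 0], [0, 0, -0.2, 0, 0, 0], [0, 0, -0.2, 0, 0, 0], [0, 0, -0.2, 0, 0, 0], [0, 0, -0.2, 0, 0, 0]],
], fingers=0.0)

```text
clock: 8.38
tool_pos: [0.445, 0.1034, 0.0178]
orientation: [-180.0, -0.0, -22.7]
force: [-1.8, -0.7, 5.2]
opening: 0.0257
gripper_force: 30.0
```

```bash
python3 - <<'E'
from h import *
np.set_printoptions(precision=4,suppress=True)
s=ctrl.snapshot("side")
t=ray(s,(325.3,356),.064)[0]
o=ctrl.get_obs(); d=t-o["tool_pos"][:2]; a=np.deg2rad(o["orientation"][2]+180)
print(t,"tip ahead of TCP",d@[np.cos(a),np.sin(a)],"side",d@[-np.sin(a),np.cos(a)]); print(o["tool_pos"],o["orientation"],o["opening"],o["gripper_force"],o["force"])
E
```

```text
[0.3704 0.1332] tip ahead of TCP 0.08033600180529289 side 0.0012308443606654507
[0.445  0.1034 0.0178] [-179.9964   -0.004   -22.6827] 0.025888909066935084 29.993911385536194 [-2.3138  0.0681  6.4945]
```

```bash
python3 -c "
from h import *
P=[([.445,.1034,.12],-22.7),([.435,.03,.12],-73.5),([.42,-.06,.12],-124.4),([.401,-.158,.10],-175.25)]
for a,b in zip(P,P[1:]): print(row(*b,a))"
```

```text
[ 1.91  7.16  0.    0.   -0.   50.8 ]
[ 8.2   3.99  0.    0.   -0.   50.9 ]
[ 9.16 -3.97  2.   -0.   -0.   50.85]
```

Request:
send_rows([
  [[0, 0, -0.5, 0, 0, 0], [0, 0, -2, 0, 0, 0], [0, 0, -4, 0, 0, 0], [0, 0, -6, 0, 0, 0], [0, 0, -8, 0, 0, 0], [0, 0, -10.2, 0, 0, 0], [0, 0, -10.2, 0, 0, 0]],
])

```text
clock: 9.02
tool_pos: [0.4472, 0.1045, 0.1236]
orientation: [-179.7, -0.2, -22.6]
force: [0.5, 0.9, -1.5]
opening: 0.0258
gripper_force: 30.0
```

Request:
send_rows([
  [[0.2, 0.9, 0, 0, 0, 6.4], [0.4, 1.8, 0, 0, 0, 12.8], [0.7, 2.7, 0, 0, 0, 19.2], [0.9, 3.6, 0, 0, 0, 25.6], [1.2, 4.5, 0, 0, 0, 32], [1.4, 5.4, 0, 0, 0, 38.4], [1.7, 6.3, 0, 0, 0, 44.8], [1.9, 7.2, 0, 0, 0, 50.8]],
])

```text
clock: 9.68
tool_pos: [0.4345, 0.0291, 0.1192]
orientation: [180.0, 0.0, -73.8]
force: [-0.2, 0.6, -1.7]
opening: 0.0258
gripper_force: 30.0
```

Request:
send_rows([
  [[1, 0.5, 0, 0, 0, 6.4], [2, 1, 0, 0, 0, 12.8], [3.1, 1.5, 0, 0, 0, 19.2], [4.1, 2, 0, 0, 0, 25.6], [5.1, 2.5, 0, 0, 0, 32], [6.2, 3, 0, 0, 0, 38.4], [7.2, 3.5, 0, 0, 0, 44.8], [8.2, 4, 0, 0, 0, 50.9]],
])

```text
clock: 10.35
tool_pos: [0.4193, -0.061, 0.1192]
orientation: [180.0, -0.0, -124.7]
force: [0.1, 0.2, -1.5]
opening: 0.0258
gripper_force: 30.0
```

Request:
send_rows([
  [[1.1, -0.5, 0.2, 0, 0, 6.4], [2.3, -1, 0.5, 0, 0, 12.8], [3.4, -1.5, 0.8, 0, 0, 19.2], [4.6, -2, 1, 0, 0, 25.6], [5.7, -2.5, 1.2, 0, 0, 32], [6.9, -3, 1.5, 0, 0, 38.4], [8, -3.5, 1.8, 0, 0, 44.8], [9.2, -4, 2, 0, 0, 50.8]],
])

```text
clock: 11.02
tool_pos: [0.4003, -0.1594, 0.099]
orientation: [180.0, -0.0, -175.5]
force: [-0.4, 0.0, -1.4]
opening: 0.0261
gripper_force: 30.0
```

Request:
send_rows([
  [[0, 0, 0, 0, 0, 0], [0, 0, 0, 0, 0, 0]],
])

```text
clock: 11.18
tool_pos: [0.4003, -0.1592, 0.0992]
orientation: [180.0, -0.0, -175.1]
force: [0.9, -0.3, -1.1]
opening: 0.0258
gripper_force: 30.0
```

```bash
python3 - <<'E'
from h import *
np.set_printoptions(precision=4,suppress=True)
o=ctrl.get_obs(); print(o["tool_pos"],o["orientation"],o["joint_pos"],o["opening"],o["gripper_force"],o["clock"])
s=ctrl.snapshot("side"); np.savez("s6.npz",**s); cv2.imwrite("pics/s6.png",cv2.resize(s["img"][180:360,220:440,::-1],None,fx=3.3,fy=3.3))
t=ctrl.snapshot("top"); np.savez("t6.npz",**t); 
E
```

```text
[ 0.4003 -0.1592  0.0992] [ 179.9921   -0.0479 -175.1467] [  4.7392   4.9169 -38.8931  -0.0108 -46.2379 -89.8784] 0.025781270219522055 29.994313716888428 11.1833
```

View pics/s6.png

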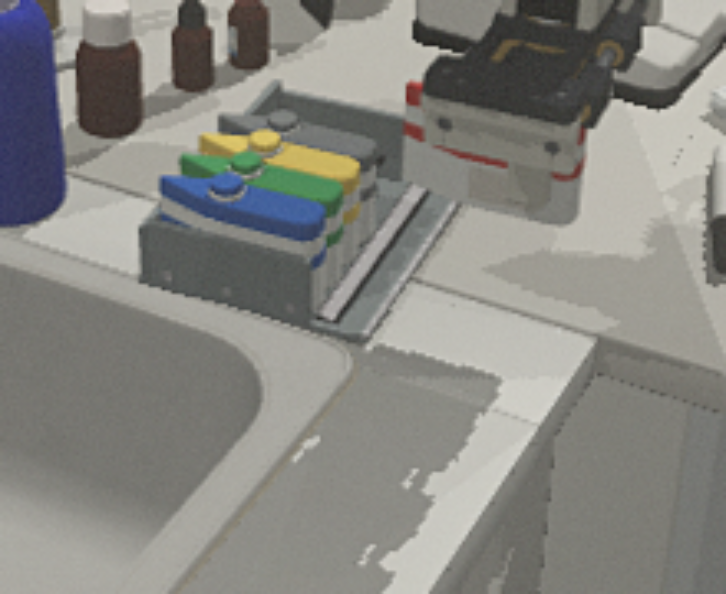

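The side view shows red held with its nose tip at crop (405,83)–(405,190) and its spine bottom near (570,222). I'll compare these with the projection of an unpitched cassette.

```bash
python3 - <<'E'
from h import *
np.set_printoptions(precision=4,suppress=True)
def proj(s,p):
    q=s["pose"][:3,:3].T@(np.array(p)-s["pose"][:3,3]); q=s["K"]@q; return q[:2]/q[2]
s=dict(np.load("s6.npz")); t=dict(np.load("t6.npz"))
for n,p in dict(tiptop=(.4815,-.1524,.1454),tipbot=(.4815,-.1524,.0814),spinebot=(.3779,-.1611,.0814)).items():
    u=proj(s,p); print(n,u,"crop",(u-[220,180])*3.3)
# tip in top image
u=proj(t,(.4815,-.1524,.1454)); print("top expected tip",u)
b=blob(t["img"],"red",(290,200,345,300)); i=b[:,1].argmin(); print("top seen tip",b[b[:,1]<=b[i,1]+1].mean(0),ray(t,[b[i]],.1454), b.min(0),b.max(0))
E
```

```text
tiptop [343.3885 204.3041] crop [407.1821  80.2036]
tipbot [342.3557 233.7011] crop [403.774  177.2136]
spinebot [395.2403 245.8934] crop [578.2929 217.4482]
top expected tip [318.2952 243.256 ]Traceback (most recent call last):
  File "<stdin>", line 10, in <module>
  File "h.py", line 12, in blob
    c=max(cv2.findContours(m,cv2.RETR_EXTERNAL,cv2.CHAIN_APPROX_NONE)[0],key=cv2.contourArea)
ValueError: max() iterable argument is empty
```

Request:
send_rows([
  [[0, 0.1, 2, 0, 0, 0.1], [0, 0.1, 4, 0, 0, 0.1], [0, 0.1, 5.5, 0, 0, 0.1], [0, 0.1, 6.4, 0, 0, 0.1], [0, 0.1, 6.8, 0, 0, 0.1], [0, 0.1, 7, 0, 0, 0.1], [0, 0.1, 7, 0, 0, 0.1], [0, 0.1, 7, 0, 0, 0.1]],
])

```text
clock: 11.95
tool_pos: [0.4013, -0.1577, 0.0301]
orientation: [-180.0, 0.1, -175.2]
force: [0.0, -0.6, -0.9]
opening: 0.0258
gripper_force: 30.0
```

```bash
cat >>h.py <<'E'
M=np.array([.5593,-.1740]); EX=np.array([.9966,.0828]); EY=np.array([-.0828,.9966])
def st():
    o=ctrl.get_obs(); d=o["tool_pos"][:2]-M; f=o["force"]
    print("mag x,y,z mm",(np.array([d@EX,d@EY,o["tool_pos"][2]])*1e3).round(2),"yaw",o["orientation"].round(2),"F mag",np.round([f[:2]@EX,f[:2]@EY,f[2]],1),"t",o["clock"])
E
python3 - <<'E'
from h import *
st()
s=ctrl.snapshot("side"); w=ctrl.snapshot("wrist")
a=cv2.resize(s["img"][190:290,260:420,::-1],(800,500)); cv2.imwrite("pics/s7.png",a); cv2.imwrite("pics/w7.png",w["img"][:,:,::-1])
E
```

```text
mag x,y,z mm [-156.15   29.33   30.09] yaw [-1.7999e+02  5.0000e-02 -1.7523e+02] F mag [-0.  -0.6 -0.9] t 11.95
```

View pics/s7.png

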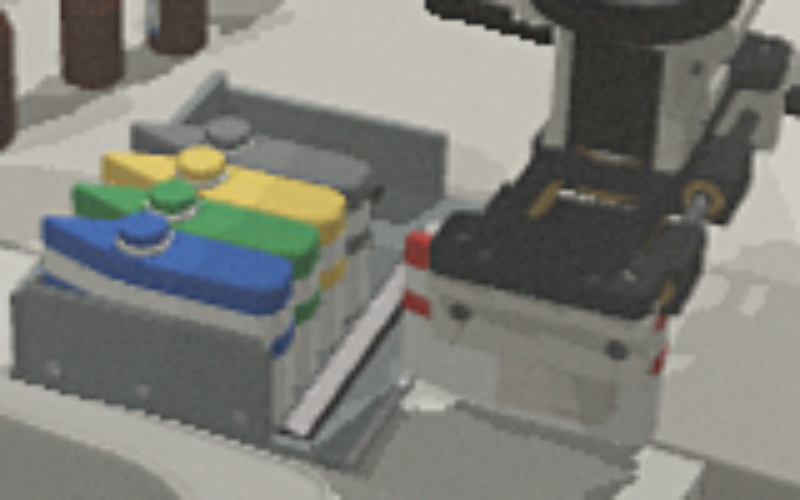

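The side view shows red level at the magazine mouth with its nose top at crop (405,232), just short of the green|yellow joint. I've now used all ten pictures, so I'll work from numbers. Approaching the joint now.

Request:
send_rows([
  [[-0.4, 0, 0.1, 0, 0, 0], [-0.8, 0, 0.2, 0, 0, 0], [-1.2, 0, 0.3, 0, 0, 0], [-1.6, 0, 0.3, 0, 0, 0], [-2, 0, 0.3, 0, 0, 0], [-2.3, 0, 0.3, 0, 0, 0], [-2.5, 0, 0.3, 0, 0, 0], [-2.5, 0, 0.3, 0, 0, 0]],
])

```text
clock: 12.72
tool_pos: [0.4261, -0.1558, 0.0265]
orientation: [-180.0, 0.0, -175.3]
force: [0.5, 0.2, -0.2]
opening: 0.0262
gripper_force: 30.0
```

```bash
python3 - <<'E'
from h import *
st()
s=ctrl.snapshot("top"); im=s["img"]
b=blob(im,"red",(290,200,345,275),smin=100); i=b[:,1].argmin(); p=ray(s,[b[b[:,1]<=b[i,1]+.5].mean(0)],.0735)[0]-M; print("tip(top cam)",(p@EX*1e3).round(1),(p@EY*1e3).round(1), b.min(0),b.max(0))
for c in("green","yellow"):
    r=lid(s,c,.072,5,(285,180,345,245),smin=90); d=(r[1]-M,r[2]-M); print(c,[(x@EX*1e3).round(1) for x in d],[(x@EY*1e3).round(1) for x in d],r[0])
E
```

```text
mag x,y,z mm [-131.2    29.14   26.53] yaw [-1.8000e+02  1.0000e-02 -1.7528e+02] F mag [ 0.6  0.1 -0.2] t 12.7167Traceback (most recent call last):
  File "<stdin>", line 4, in <module>
  File "h.py", line 12, in blob
    c=max(cv2.findContours(m,cv2.RETR_EXTERNAL,cv2.CHAIN_APPROX_NONE)[0],key=cv2.contourArea)
ValueError: max() iterable argument is empty
```

```bash
python3 - <<'E'
from h import *
s=ctrl.snapshot("side"); b=blob(s["img"],"red",(290,190,420,290),smin=90); u=b[:,0].min(); e=b[b[:,0]<=u+1]; print(u,e[:,1].min(),e[:,1].max())
tip=(u-.0,e[:,1].min())
for z in(.0727,.0757): p=ray(s,[tip],z)[0]-M; print(z,(p@EX*1e3).round(1),(p@EY*1e3).round(1))
E
```

```text
329.0 235.0 241.0
0.0727 -49.2 29.8
0.0757 -51.0 34.1
```

Request:
send_rows([
  [[-0.2, 0, 0, 0, 0, 0], [-0.4, 0, 0, 0, 0, 0], [-0.6, -0.03, 0, 0, 0, 0], [-0.8, -0.06, 0, 0, 0, 0], [-1, -0.1, 0, 0, 0, 0], [-1.2, -0.15, 0, 0, 0, 0], [-1.2, -0.15, 0, 0, 0, 0]],
])

```text
clock: 13.4
tool_pos: [0.437, -0.1562, 0.0262]
orientation: [180.0, -0.1, -175.3]
force: [-3.0, 3.9, -0.3]
opening: 0.026
gripper_force: 30.0
```

```bash
python3 -c "
from h import *
st()"
```

```text
mag x,y,z mm [-120.36   27.86   26.22] yaw [ 1.7998e+02 -1.0000e-01 -1.7529e+02] F mag [-2.7  4.1 -0.3] t 13.4
```

Request:
send_rows([
  [[-0.2, -0.06, 0, 0, 0, 0], [-0.4, -0.12, 0, 0, 0, 0], [-0.6, -0.17, 0, 0, 0, 0], [-0.8, -0.23, 0, 0, 0, 0], [-1, -0.29, 0, 0, 0, 0], [-1.2, -0.34, 0, 0, 0, 0], [-1.4, -0.4, 0, 0, 0, 0], [-1.6, -0.46, 0, 0, 0, 0]],
])

```text
clock: 14.07
tool_pos: [0.4506, -0.1593, 0.0256]
orientation: [179.9, -0.3, -175.3]
force: [-8.5, 7.2, 1.3]
opening: 0.0259
gripper_force: 30.1
```

```bash
python3 -c "
from h import *
st()"
```

```text
mag x,y,z mm [-107.16   23.7    25.59] yaw [ 179.93   -0.34 -175.31] F mag [-7.9  7.9  1.3] t 14.0667
```

Request:
send_rows([
  [[-0.2, -0.05, -0.02, 0, 0, 0], [-0.4, -0.11, -0.05, 0, 0, 0], [-0.6, -0.17, -0.05, 0, 0, 0], [-0.8, -0.23, -0.05, 0, 0, 0], [-1, -0.28, -0.05, 0, 0, 0], [-1.2, -0.33, -0.05, 0, 0, 0], [-1.4, -0.39, -0.05, 0, 0, 0], [-1.6, -0.44, -0.05, 0, 0, 0]],
])

```text
clock: 14.73
tool_pos: [0.4672, -0.162, 0.0259]
orientation: [179.9, -0.3, -175.3]
force: [-7.0, 7.8, -0.7]
opening: 0.0258
gripper_force: 30.0
```

```bash
python3 - <<'E'
from h import *
st()
s=ctrl.snapshot("side"); im=s["img"]
b=blob(im,"red",(280,190,420,290),smin=90); u=b[:,0].min(); print("red",b.min(0),b.max(0))
for c in("blue","green","yellow"):
    b=blob(im,c,(255,200,340,270),smin=90); i=b[:,0].argmin(); p=ray(s,[b[i]],.072)[0]-M; print(c,b[i],(p@EX*1e3).round(1),(p@EY*1e3).round(1))
E
```

```text
mag x,y,z mm [-90.84  19.55  25.86] yaw [ 179.92   -0.32 -175.32] F mag [-6.4  8.4 -0.7] t 14.7333
red [356. 243.] [361. 247.]
blue [269. 233.] 60.1 68.6
green [275. 227.] 59.4 44.4
yellow [281. 220.] 60.4 15.8
```

```bash
python3 - <<'E'
from h import *
s=ctrl.snapshot("side"); t=ctrl.snapshot("top"); w=ctrl.snapshot("wrist")
def comps(im,box,tag):
    u0,v0,u1,v1=box; h=cv2.cvtColor(im[v0:v1,u0:u1],cv2.COLOR_RGB2HSV)
    for c,rs in HUE.items():
        m=sum(cv2.inRange(h,(a,100,30),(b,255,255)) for a,b in rs).astype(np.uint8)
        n,_,st_,ce=cv2.connectedComponentsWithStats(m)
        print(tag,c,[(list(map(int,x[:4]+[u0,v0,0,0])),int(x[4])) for x in st_[1:] if x[4]>6])
comps(s["img"],(255,190,420,290),"side"); comps(t["img"],(280,180,370,270),"top"); comps(w["img"],(150,150,450,330),"wrist")
z=cv2.imread("pics/side0.png")[:,:,::-1]; comps(z,(255,190,420,290),"side0")
E
```

```text
side red [([356, 243, 5, 5], 20), ([355, 252, 6, 5], 16)]
side blue [([269, 232, 48, 21], 502), ([315, 257, 3, 4], 7)]
side green [([275, 226, 24, 7], 78), ([294, 230, 18, 10], 93)]
side yellow [([281, 217, 44, 15], 278), ([334, 218, 5, 6], 8)]
top red []
top blue []
top green []
top yellow []
wrist red [([289, 261, 59, 24], 365), ([284, 279, 70, 35], 2079)]
wrist blue []
wrist green []
wrist yellow [([249, 300, 13, 30], 124), ([376, 300, 14, 30], 202)]
side0 red []
side0 blue [([269, 232, 50, 21], 542), ([315, 257, 3, 4], 7)]
side0 green [([275, 226, 23, 7], 74), ([294, 230, 29, 11], 161)]
side0 yellow [([281, 219, 48, 20], 346), ([324, 242, 5, 6], 14)]
```

Request:
send_rows([
  [[-0.2, -0.06, 0, 0, 0, 0], [-0.4, -0.12, 0, 0, 0, 0], [-0.6, -0.17, 0, 0, 0, 0], [-0.8, -0.23, 0, 0, 0, 0], [-1, -0.28, 0, 0, 0, 0], [-1.2, -0.31, 0, 0, 0, 0], [-1.4, -0.32, 0, 0, 0, 0], [-1.5, -0.32, 0, 0, 0, 0]],
])

```text
clock: 15.6
tool_pos: [0.4818, -0.1642, 0.0257]
orientation: [179.9, -0.4, -175.3]
force: [-10.2, 4.1, 0.6]
opening: 0.0264
gripper_force: 29.8
```

```bash
python3 -c "
from h import *
st()"
```

```text
mag x,y,z mm [-76.47  16.14  25.7 ] yaw [ 179.92   -0.4  -175.34] F mag [-9.8  4.9  0.6] t 15.6
```

Request:
send_rows([
  [[-0.2, 0, 0, 0, 0, 0], [-0.4, 0, 0, 0, 0, 0], [-0.6, 0, 0, 0, 0, 0], [-0.8, 0, 0, 0, 0, 0], [-1, 0, 0, 0, 0, 0], [-1.2, 0, 0, 0, 0, 0], [-1.4, 0, 0, 0, 0, 0], [-1.4, 0, 0, 0, 0, 0]],
])

```text
clock: 16.27
tool_pos: [0.4957, -0.1633, 0.0257]
orientation: [179.9, -0.4, -175.3]
force: [-8.7, 3.8, -0.0]
opening: 0.0257
gripper_force: 29.9
```

```bash
python3 -c "
from h import *
st()
w=ctrl.snapshot('wrist'); b=blob(w['img'],'red',(260,200,380,330),smin=100); print(b.min(0),b.max(0))"
```

```text
mag x,y,z mm [-62.47  15.95  25.71] yaw [ 179.93   -0.41 -175.34] F mag [-8.4  4.5 -0. ] t 16.2667
[284. 278.] [354. 313.]
```

Request:
send_rows([
  [[0, 0, 0, 0, 0, 0], [0, 0, 0, 0, 0, 0], [0, 0, 0, 0, 0, 0], [0, 0, 0, 0, 0, 0], [0, 0, 0, 0, 0, 0], [0, 0, 0, 0, 0, 0]],
], fingers=0.5)

```text
clock: 16.82
tool_pos: [0.4998, -0.1635, 0.0272]
orientation: [-180.0, 0.0, -175.3]
force: [0.4, -0.3, 0.5]
opening: 0.0436
gripper_force: 0.0
```

Request:
send_rows([
  [[0.6, 0, 0, 0, 0, 0], [1.5, 0, 0, 0, 0, 0], [2.5, 0, 0.2, 0, 0, 0], [3.5, 0, 0.4, 0, 0, 0], [4.2, 0, 0.6, 0, 0, 0], [4.5, 0, 0.6, 0, 0, 0], [4.5, 0, 0.6, 0, 0, 0]],
])

```text
clock: 17.4
tool_pos: [0.4536, -0.1673, 0.0211]
orientation: [180.0, -0.0, -175.3]
force: [0.4, 0.6, -0.5]
opening: 0.0439
gripper_force: 0.0
```

Request:
send_rows([
  [[0, 0, 0, 0, 0, 0], [0, 0, 0, 0, 0, 0], [0, 0, 0, 0, 0, 0], [0, 0, 0, 0, 0, 0], [0, 0, 0, 0, 0, 0], [0, 0, 0, 0, 0, 0], [0, 0, 0, 0, 0, 0], [0, 0, 0, 0, 0, 0]],
], fingers=0.0)

```text
clock: 18.07
tool_pos: [0.4547, -0.1672, 0.021]
orientation: [180.0, -0.0, -175.3]
force: [0.1, 0.3, 0.2]
opening: 0.0009
gripper_force: 0.0
```

```bash
python3 - <<'E'
from h import *
st(); w=ctrl.snapshot("wrist"); s=ctrl.snapshot("side"); np.savez("w8.npz",**w)
b=blob(w["img"],"red",(200,150,440,330),smin=100); print("wrist red",b.min(0),b.max(0))
for z in(.072,):
    p=ray(w,[(b[:,0].mean(),b[:,1].min())],z)[0]-M; print("spine lid edge mag",(p@EX*1e3).round(1),(p@EY*1e3).round(1))
for c in HUE:
    try:
        b=blob(s["img"],c,(255,195,400,290),smin=100); i=b[:,0].argmin(); p=ray(s,[b[i]],.072)[0]-M; print(c,b.min(0),b.max(0),"tip",(p@EX*1e3).round(1),(p@EY*1e3).round(1))
    except ValueError: print(c,"none")
E
```

```text
mag x,y,z mm [-103.72   15.45   21.01] yaw [ 1.8000e+02 -1.0000e-02 -1.7529e+02] F mag [0.1 0.3 0.2] t 18.0667Traceback (most recent call last):
  File "<stdin>", line 3, in <module>
  File "h.py", line 12, in blob
    c=max(cv2.findContours(m,cv2.RETR_EXTERNAL,cv2.CHAIN_APPROX_NONE)[0],key=cv2.contourArea)
ValueError: max() iterable argument is empty
```

```bash
python3 - <<'E'
from h import *
w=dict(np.load("w8.npz")); s=ctrl.snapshot("side")
def comps(im,box,tag):
    u0,v0,u1,v1=box; h=cv2.cvtColor(im[v0:v1,u0:u1],cv2.COLOR_RGB2HSV)
    for c,rs in HUE.items():
        m=sum(cv2.inRange(h,(a,100,30),(b,255,255)) for a,b in rs).astype(np.uint8)
        n,_,st_,ce=cv2.connectedComponentsWithStats(m)
        print(tag,c,[(list(map(int,x[:4]+[u0,v0,0,0])),int(x[4])) for x in st_[1:] if x[4]>6])
comps(s["img"],(255,190,420,290),"side"); comps(w["img"],(150,100,500,480),"wrist")
def proj(s,p):
    q=s["pose"][:3,:3].T@(np.array(p)-s["pose"][:3,3]); q=s["K"]@q; return (q[:2]/q[2]).round(1)
for n,x,y in(("red tip",.019,.017),("red spine",-.085,.017),("red shoulder L",-.021,.030),("yellow tip",.058,-.009),("yellow spine L",-.036,.004)):
    print(n,proj(s,np.r_[M+x*EX+y*EY,.072]))
E
```

```text
side red [([299, 225, 26, 9], 127)]
side blue [([269, 232, 49, 21], 540), ([315, 257, 3, 4], 8)]
side green [([275, 226, 24, 7], 79), ([294, 230, 26, 12], 153)]
side yellow [([281, 216, 52, 11], 333)]
wrist red [([317, 345, 5, 12], 56), ([308, 374, 21, 2], 34)]
wrist blue [([449, 457, 15, 17], 177)]
wrist green []
wrist yellow [([301, 300, 6, 60], 195), ([332, 303, 6, 57], 249), ([150, 370, 318, 18], 2626), ([462, 380, 9, 8], 31)]
red tip [299.5 224.6]
red spine [348.8 236.1]
red shoulder L [315.4 232.2]
yellow tip [287.5 214.5]
yellow spine L [327.7 227.4]
```

Request:
send_rows([
  [[-0.3, 0.1, 0.1, 0, 0, 0], [-0.6, 0.1, 0.1, 0, 0, 0], [-0.8, 0.1, 0.1, 0, 0, 0], [-1, 0.1, 0.1, 0, 0, 0], [-1.2, 0.1, 0.1, 0, 0, 0], [-1.4, 0.1, 0.1, 0, 0, 0], [-1.6, 0.1, 0.1, 0, 0, 0], [-1.8, 0.1, 0.1, 0, 0, 0]],
])

```text
clock: 18.88
tool_pos: [0.4676, -0.1651, 0.019]
orientation: [180.0, -0.5, -175.4]
force: [-11.6, -1.1, 7.7]
opening: 0.0002
gripper_force: 6.2
```

```bash
cat >>h.py <<'E'
def look():
    st(); s=ctrl.snapshot("side")
    for c in HUE:
        try:
            b=blob(s["img"],c,(255,195,345,262),smin=100); e=b[b[:,0]<=b[:,0].min()]; t=e.mean(0); p=ray(s,[t],.072)[0]-M
            print(c,b.min(0),b.max(0),"tip px",t,"mag",(p@EX*1e3).round(1),(p@EY*1e3).round(1))
        except ValueError: print(c,"none")
E
python3 -c "
from h import *
look()"
```

```text
mag x,y,z mm [-90.66  16.45  19.01] yaw [ 179.95   -0.5  -175.38] F mag [-11.7  -0.1   7.7] t 18.8833
red [297. 224.] [321. 231.] tip px [297. 225.] mag 23.0 20.2
blue [269. 232.] [314. 252.] tip px [269. 236.] mag 55.1 78.2
green [294. 230.] [312. 239.] tip px [294. 235.] mag 12.8 55.7
yellow [282. 215.] [329. 226.] tip px [282.  221.5] mag 56.0 20.2
```

Request:
send_rows([
  [[-0.15, 0, -0.05, 0, 0, 0], [-0.3, 0, -0.1, 0, 0, 0], [-0.45, 0, -0.1, 0, 0, 0], [-0.6, 0, -0.1, 0, 0, 0], [-0.75, 0, -0.1, 0, 0, 0], [-0.9, 0, -0.1, 0, 0, 0], [-1, 0, -0.1, 0, 0, 0], [-1, 0, -0.1, 0, 0, 0]],
])

```text
clock: 19.6
tool_pos: [0.4774, -0.1642, 0.0196]
orientation: [179.9, -0.5, -175.4]
force: [-10.6, -1.0, 1.6]
opening: 0.0005
gripper_force: 5.3
```

```bash
python3 -c "
from h import *
look()"
```

```text
mag x,y,z mm [-80.79  16.53  19.55] yaw [ 179.94   -0.53 -175.38] F mag [-10.7  -0.1   1.6] t 19.6
red [292. 223.] [315. 230.] tip px [292.  224.5] mag 32.8 22.5
blue [269. 232.] [315. 252.] tip px [269. 236.] mag 55.1 78.2
green [275. 226.] [298. 232.] tip px [275. 228.] mag 57.7 47.7
yellow [282. 215.] [324. 225.] tip px [282. 221.] mag 56.9 18.4
```

```bash
python3 - <<'E'
from h import *
s=ctrl.snapshot("side")
for im,n in((s["img"],"now"),(cv2.imread("pics/side0.png")[:,:,::-1],"start")):
    h=cv2.cvtColor(np.ascontiguousarray(im),cv2.COLOR_RGB2HSV)
    m=cv2.inRange(h,(18,100,30),(35,255,255))
    print(n,[(u,int(np.where(m[200:262,u])[0].min()+200),int(np.where(m[200:262,u])[0].max()+200)) for u in range(278,336,4) if m[200:262,u].any()])
E
```

```text
now [(282, 219, 223), (286, 218, 224), (290, 218, 225), (294, 218, 222), (298, 217, 222), (302, 215, 223), (306, 215, 223), (310, 218, 221), (314, 218, 221), (318, 218, 224), (322, 218, 222), (330, 223, 224)]
start [(282, 221, 226), (286, 221, 226), (290, 221, 226), (294, 221, 225), (298, 220, 225), (302, 220, 229), (306, 223, 230), (310, 224, 231), (314, 225, 232), (318, 226, 233), (322, 227, 234), (326, 228, 246)]
```

```bash
python3 - <<'E'
from h import *
s=ctrl.snapshot("side")
f=lambda L:[((p-M)@np.c_[EX,EY]*1e3).round(1).tolist() for p in ray(s,L,.072)]
print("now far edge",f([(282,219),(286,218),(290,218),(294,218),(314,218),(318,218),(322,218)]))
print("start far edge",f([(282,221),(290,221),(294,221),(310,224),(318,226),(322,227)]))
h=cv2.cvtColor(s["img"],cv2.COLOR_RGB2HSV); print("grey profile u=300 v=200..222",h[200:222,300].tolist())
E
```

```text
now far edge [[60.3, 11.5], [54.6, 4.7], [47.3, 1.5], [39.9, -1.8], [2.9, -18.0], [-4.5, -21.2], [-11.9, -24.5]]
start far edge [[56.9, 18.4], [42.2, 12.0], [34.9, 8.8], [0.9, 6.4], [-16.5, 7.0], [-25.2, 7.3]]
grey profile u=300 v=200..222 [[25, 16, 177], [23, 17, 199], [25, 16, 197], [23, 16, 194], [23, 17, 196], [21, 17, 195], [22, 16, 173], [50, 6, 137], [75, 8, 126], [45, 8, 126], [50, 6, 119], [70, 9, 82], [23, 12, 84], [90, 3, 82], [113, 26, 80], [23, 127, 168], [24, 133, 217], [24, 130, 221], [24, 139, 178], [23, 132, 141], [24, 126, 138], [102, 9, 145]]
```

Request:
send_rows([
  [[-0.15, 0, 0, 0, 0, 0], [-0.3, 0, 0, 0, 0, 0], [-0.45, 0, 0, 0, 0, 0], [-0.6, 0, 0, 0, 0, 0], [-0.75, 0, 0, 0, 0, 0], [-0.9, 0, 0, 0, 0, 0], [-1, 0, 0, 0, 0, 0], [-1, 0, 0, 0, 0, 0]],
])

```text
clock: 20.42
tool_pos: [0.4877, -0.1634, 0.0196]
orientation: [179.9, -0.5, -175.4]
force: [-9.9, -1.3, 2.1]
opening: 0.0002
gripper_force: 4.9
```

```bash
cat >>h.py <<'E'
def ylw():
    look(); s=ctrl.snapshot("side"); m=cv2.inRange(cv2.cvtColor(s["img"],cv2.COLOR_RGB2HSV),(18,100,30),(35,255,255))
    c=[(u,int(np.where(m[200:262,u])[0].min()+200)) for u in range(282,340,3) if m[200:262,u].any()]
    print("yellow far edge",[(*q,*((p-M)@np.c_[EX,EY]*1e3).round(0).tolist()) for q,p in zip(c,ray(s,c,.072))])
E
python3 -c "
from h import *
ylw()"
```

```text
mag x,y,z mm [-70.48  16.5   19.6 ] yaw [ 179.95   -0.5  -175.38] F mag [-10.   -0.5   2.1] t 20.4167
red [288. 221.] [311. 228.] tip px [288.  224.5] mag 40.1 25.6
blue [269. 232.] [315. 252.] tip px [269. 236.] mag 55.1 78.2
green [275. 226.] [298. 232.] tip px [275. 228.] mag 57.7 47.7
yellow [283. 214.] [319. 223.] tip px [283. 220.] mag 56.7 14.1
yellow far edge [(285, 217, 58.0, 2.0), (288, 217, 53.0, -0.0), (291, 217, 47.0, -3.0), (294, 217, 42.0, -5.0), (297, 217, 36.0, -8.0), (300, 215, 34.0, -17.0), (303, 214, 30.0, -24.0), (306, 214, 24.0, -26.0), (309, 217, 14.0, -18.0), (312, 217, 8.0, -20.0), (315, 217, 3.0, -22.0), (318, 218, -4.0, -21.0), (324, 223, -23.0, -8.0), (327, 220, -24.0, -21.0)]
```

Request:
send_rows([
  [[-0.15, 0, 0, 0, 0, 0], [-0.3, 0, 0, 0, 0, 0], [-0.45, 0, 0, 0, 0, 0], [-0.6, 0, 0, 0, 0, 0], [-0.75, 0, 0, 0, 0, 0], [-0.9, 0, 0, 0, 0, 0], [-1, 0, 0, 0, 0, 0], [-1, 0, 0, 0, 0, 0]],
])

```text
clock: 21.18
tool_pos: [0.5026, -0.1623, 0.021]
orientation: [-180.0, -0.0, -175.3]
force: [-3.6, -1.6, -1.3]
opening: 0.0004
gripper_force: 1.8
```

```bash
python3 -c "
from h import *
ylw()"
```

```text
mag x,y,z mm [-55.55  16.39  20.99] yaw [-1.8000e+02 -1.0000e-02 -1.7529e+02] F mag [-3.7 -1.3 -1.3] t 21.1833
red [281. 219.] [304. 226.] tip px [281. 223.] mag 55.3 26.1
blue [269. 232.] [315. 252.] tip px [269.  235.5] mag 56.0 76.6
green [275. 227.] [294. 233.] tip px [275.         229.66666667] mag 54.9 53.2
yellow [286. 213.] [311. 220.] tip px [286. 217.] mag 56.4 1.2
yellow far edge [(288, 215, 56.0, -8.0), (291, 215, 51.0, -10.0), (294, 215, 45.0, -13.0), (297, 215, 39.0, -15.0), (300, 215, 34.0, -17.0), (303, 214, 30.0, -24.0), (306, 213, 26.0, -30.0), (309, 215, 17.0, -25.0), (318, 222, -11.0, -7.0), (321, 217, -8.0, -27.0), (333, 218, -32.0, -33.0)]
```

Request:
send_rows([
  [[-0.05, 0, 0, 0, 0, 0], [-0.1, 0, 0, 0, 0, 0], [-0.15, 0, 0, 0, 0, 0], [-0.2, 0, 0, 0, 0, 0], [-0.25, 0, 0, 0, 0, 0], [-0.25, 0, 0, 0, 0, 0]],
])

```text
clock: 21.78
tool_pos: [0.5043, -0.1621, 0.021]
orientation: [180.0, -0.1, -175.3]
force: [-5.6, -1.3, 0.4]
opening: 0.0003
gripper_force: 2.9
```

```bash
python3 -c "
from h import *
ylw()"
```

```text
mag x,y,z mm [-53.86  16.39  20.97] yaw [ 1.800e+02 -7.000e-02 -1.753e+02] F mag [-5.7 -0.8  0.4] t 21.7833
red [280. 219.] [303. 226.] tip px [280. 223.] mag 57.1 26.9
blue [269. 232.] [315. 252.] tip px [269. 236.] mag 55.1 78.2
green [275. 226.] [293. 232.] tip px [275.         229.66666667] mag 54.9 53.2
yellow [286. 213.] [310. 220.] tip px [286. 217.] mag 56.4 1.2
yellow far edge [(288, 215, 56.0, -8.0), (291, 215, 51.0, -10.0), (294, 215, 45.0, -13.0), (297, 215, 39.0, -15.0), (300, 215, 34.0, -17.0), (303, 214, 30.0, -24.0), (306, 213, 26.0, -30.0), (309, 215, 17.0, -25.0), (315, 221, -4.0, -8.0), (318, 218, -4.0, -21.0), (321, 216, -7.0, -31.0), (339, 229, -59.0, 1.0)]
```

Request:
send_rows([
  [[-0.05, 0, 0, 0, 0, 0], [-0.1, 0, 0, 0, 0, 0], [-0.15, 0, 0, 0, 0, 0], [-0.2, 0, 0, 0, 0, 0], [-0.25, 0, 0, 0, 0, 0], [-0.25, 0, 0, 0, 0, 0]],
])

```text
clock: 22.38
tool_pos: [0.5044, -0.1621, 0.0207]
orientation: [180.0, -0.3, -175.3]
force: [-11.6, -2.0, 5.7]
opening: 0.0008
gripper_force: 6.0
```

```bash
python3 -c "
from h import *
look()"
```

```text
mag x,y,z mm [-53.71  16.4   20.67] yaw [ 179.97   -0.29 -175.34] F mag [-11.7  -1.    5.7] t 22.3833
red [280. 219.] [303. 226.] tip px [280.  222.5] mag 58.0 25.2
blue [269. 232.] [315. 252.] tip px [269. 236.] mag 55.1 78.2
green [275. 226.] [293. 232.] tip px [275.    229.375] mag 55.4 52.2
yellow [286. 213.] [310. 220.] tip px [286. 217.] mag 56.4 1.2
```

Request:
send_rows([
  [[-0.05, 0, 0, 0, 0, 0], [-0.1, 0, 0, 0, 0, 0], [-0.15, 0, 0, 0, 0, 0], [-0.15, 0, 0, 0, 0, 0], [-0.15, 0, 0, 0, 0, 0]],
])

```text
clock: 22.85
tool_pos: [0.5044, -0.1621, 0.0204]
orientation: [180.0, -0.4, -175.4]
force: [-14.0, -1.5, 7.3]
opening: 0.0004
gripper_force: 7.8
```

Request:
send_rows([
  [[0.3, 0, 0, 0, 0, 0], [0.8, 0, 0, 0, 0, 0], [2, 0, -1, 0, 0, 0], [4, 0, -3, 0, 0, 0], [4, 0, -7, 0, 0, 0], [4, 0, -11, 0, 0, 0], [3, 0, -15, 0, 0, 0], [0, 0, -18, 0, 0, 0]],
])

```text
clock: 23.52
tool_pos: [0.5086, -0.1619, 0.2061]
orientation: [-180.0, 0.4, -175.3]
force: [0.8, 0.7, -0.7]
opening: 0.0003
gripper_force: 0.0
```

Request:
send_rows([
  [[-2, 0, 0, 0, 0, 0], [-4, 0, 0, 0, 0, 0], [-5, 0, 0, 0, 0, 0], [-5, 0, 0, 0, 0, 0], [-5, 0, 0, 0, 0, 0]],
], fingers=1.0)

```text
clock: 23.93
tool_pos: [0.5586, -0.1575, 0.2002]
orientation: [180.0, 0.0, -175.3]
force: [-0.3, 0.1, -1.3]
opening: 0.0283
gripper_force: 0.0
```

```bash
python3 - <<'E'
from h import *
np.set_printoptions(precision=4,suppress=True)
st(); s=ctrl.snapshot("wrist"); np.savez("w9.npz",**s)
for c in HUE:
    r=lid(s,c,.072,5,(150,150,440,310),smin=90); d=[r[1]-M,r[2]-M]; b=blob(s["img"],c,(150,150,440,310),smin=90)
    print(c,"hdg",round(r[0],2),"tip/spine x",[(x@EX*1e3).round(1) for x in d],"y",[(x@EY*1e3).round(1) for x in d],"len,w",round(r[3],1),round(r[4],1),b.min(0),b.max(0))
E
```

```text
mag x,y,z mm [  0.62  16.52 200.2 ] yaw [ 180.      0.02 -175.27] F mag [-0.3  0.2 -1.3] t 23.9333
red hdg 4.99 tip/spine x [np.float64(59.6), np.float64(-46.3)] y [np.float64(17.4), np.float64(17.0)] len,w 105.9 24.6 [304. 178.] [333. 293.]
blue hdg 4.89 tip/spine x [np.float64(45.6), np.float64(-43.7)] y [np.float64(68.8), np.float64(68.6)] len,w 89.3 25.2 [362. 181.] [394. 279.]
green hdg 4.15 tip/spine x [np.float64(58.6), np.float64(-43.7)] y [np.float64(42.2), np.float64(43.3)] len,w 102.4 24.6 [334. 181.] [363. 292.]
yellow hdg 4.48 tip/spine x [np.float64(58.6), np.float64(-47.1)] y [np.float64(-9.7), np.float64(-9.2)] len,w 105.7 25.3 [273. 177.] [304. 292.]
```

Red now reads y=17.0 at heading 5.0° with its spine level, 26.4 mm from yellow. Next I'll check that the lip is up by comparing the side image with the start, and check grey and the follower.

```bash
python3 - <<'E'
from h import *
s=ctrl.snapshot("side"); z=cv2.imread("pics/side0.png"); a=cv2.cvtColor(z,cv2.COLOR_BGR2GRAY); b=cv2.cvtColor(s["img"],cv2.COLOR_RGB2GRAY)
for u in(322,326,330,334): print(u,a[248:284,u].tolist(),"\n   ",b[248:284,u].tolist())
t=ctrl.snapshot("wrist")["img"]; g=cv2.cvtColor(t,cv2.COLOR_RGB2GRAY); print("row 215",g[215,185:310:2].tolist())
w=np.load("w2.npz")["img"]; print("w2 row 222",cv2.cvtColor(w,cv2.COLOR_RGB2GRAY)[222,185:310:2].tolist())
E
```

```text
322 [145, 115, 82, 90, 91, 118, 149, 148, 150, 149, 147, 149, 144, 148, 149, 149, 139, 132, 135, 160, 203, 194, 190, 191, 198, 191, 160, 97, 56, 71, 126, 152, 130, 99, 106, 150] 
    [119, 96, 69, 77, 86, 119, 127, 125, 128, 126, 124, 126, 127, 126, 125, 131, 122, 110, 111, 137, 180, 167, 172, 172, 179, 172, 141, 87, 48, 64, 115, 136, 117, 89, 94, 136]
326 [139, 134, 139, 138, 138, 139, 138, 137, 138, 141, 131, 115, 105, 173, 181, 192, 191, 191, 192, 194, 189, 133, 62, 59, 92, 138, 153, 150, 150, 149, 148, 147, 151, 131, 108, 94] 
    [121, 115, 119, 119, 117, 119, 114, 118, 119, 117, 113, 81, 82, 144, 153, 165, 164, 165, 166, 164, 163, 112, 57, 53, 76, 121, 139, 137, 128, 131, 135, 130, 137, 122, 94, 85]
330 [137, 136, 138, 139, 138, 109, 128, 142, 159, 204, 198, 191, 192, 195, 191, 160, 78, 57, 90, 123, 138, 141, 153, 149, 150, 150, 151, 149, 149, 144, 152, 154, 201, 220, 170, 99] 
    [114, 119, 117, 117, 113, 86, 101, 116, 134, 180, 167, 167, 163, 167, 161, 134, 68, 53, 76, 101, 113, 117, 126, 135, 134, 133, 132, 133, 134, 133, 138, 143, 185, 205, 152, 90]
334 [132, 118, 183, 192
[... 261 characters left out ...]
5, 124, 127, 120, 136, 141, 163, 178, 156, 120, 92, 122, 182, 184, 182, 182]
row 215 [236, 213, 213, 220, 166, 172, 134, 76, 73, 73, 73, 74, 97, 108, 102, 102, 107, 106, 94, 91, 88, 111, 209, 220, 203, 201, 184, 172, 131, 45, 136, 158, 150, 153, 148, 152, 148, 143, 137, 133, 135, 139, 136, 132, 114, 225, 219, 222, 221, 221, 221, 221, 221, 221, 221, 221, 221, 218, 220, 201, 116, 121, 114]
w2 row 222 [195, 204, 164, 154, 130, 67, 69, 65, 68, 63, 82, 103, 93, 94, 102, 99, 96, 97, 95, 94, 92, 96, 126, 159, 156, 148, 148, 157, 154, 129, 131, 116, 185, 204, 196, 171, 153, 142, 120, 108, 42, 97, 112, 132, 129, 125, 122, 127, 122, 129, 131, 129, 126, 126, 123, 120, 227, 220, 216, 214, 216, 213, 213]
```

The lip's edges sit at the same pixels as at the start, so the lip is up. The row of five is packed and square, and the robot is clear of it. Handing in.

```bash
python3 -c "
from plant import ctrl
print(ctrl.close_job())"
```

```text
the job is handed in; nothing more can be done
None
```

The job is handed in at about 24 s: by the last camera check, the red cassette is fully home directly left of yellow, the retaining lip is up, the row of five is packed and square, and the arm is clear; no verdict came back.

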